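Feel along a bicycle mudguard on its sprung jig

ROBOT

A 6-joint arm with a two-finger parallel gripper is mounted at the origin on the work surface. World frame = base frame: x ahead of the robot, y to its left, z up, the work surface at z = 0. Lengths are in m, angles in rad, forces in N, time in s.
With the tool pointing down it reaches from about 0.3 to 0.875 m from the base axis. Payload 6.4 kg.
Tool frame: the origin (TCP) lies midway between the tips of the shut fingers; the grasp point (between the pads) lies 19 mm behind it; z points along the fingers, y is the line along which they close (so a half turn about z gives the same grasp; the last joint's range is limited). The gripper opens to 85 mm and grips with 20 to 120 N. Pads are 22 mm wide; open, the fingers measure 114 mm over their backs; the gripper's body (76 mm by 85 mm) begins 54 mm behind the grasp point. The pads swing forward as they close: fully open they stand 13 mm farther back than shut.
Start: joints at [-1.556, 0.181, 1.607, -0, 1.354, -0.206], TCP at [0.126, -0.561, 0.198] pointing down, gripper open.
Joint ranges: [-2.99, 2.99], [-0.89, 2.07], [0.3, 2.58], [-1.14, 4.28], [0, 2.63], [-3.12, 3.12]. Speed limits (rad/s): [2.57, 2.57, 3.01, 3.14, 3.14, 3.14].

INTERFACE

Orientations are given as a unit quaternion [w, x, y, z].
In Python, from bench import * gives the robot as it stands.
- The arm moves only by the tool play_rows, never from a script. Its argument "plan" is a list of rows, each a list of 3 entries, a list of its own where there are three numbers: the finger opening in mm, from 0 to 85.4, then the shift along the tool's x, y, z normalised to -1 to 1, where 1 is 40 cm, then the turn about the tool's z normalised to -1 to 1, where 1 is pi rad. A call has 1 to 10 rows; each row is the pose to reach, as a shift and turn from the pose commanded when the call began, along the tool's axes at that moment, turning the shorter way round; what a row does not reach only later rows make up. A row lasts 1/10 s, in which the tool goes at most 50 mm and 8.59 degrees, less where a joint would pass 70% of its speed; a pose out of reach is approached as far as the arm can. A call with a number of a shift or a turn outside -1 to 1 is refused whole. A call with a gripper value outside its range is refused whole. The fingers move at their own pace and stop on an object; the grip force is fixed at half the most. Time passes only in rows, so rows that repeat a pose let the fingers close. It gives the time, the measured TCP pose, the force, the opening and the grip force at its end, in the units of the state.
- get_obs(): the state, without advancing time (a new reading comes with each control period).
- camera(name): name is "scene" or "top"; returns a dict with "image" (480x640x3 uint8, red, green, blue), "range_z" (480x640 float32, m along the optical axis (not along the pixel's ray), 0 where there is no reading), "intrinsics" (3x3 intrinsics, pixels), "k1" (the pictures are not rectified: a ray, as slopes to the right and down, at radius r is drawn at 1 + k1 r^2 times it, then the intrinsics apply), "rvec" (rotation vector, rad) and "tvec" (3), from world to camera coordinates, as OpenCV has them. Camera axes: x right, y down, z forward; pixel columns grow to the right and rows downward; lengths in m; the calibration is good to about 2 mm. A picture is of the moment at which its call begins.
- hand_in(): hands the job in; it is judged then, once.
Trained networks look in a picture, given as the dict that the camera call returned (one of the last four; its "shot" number tells which), for a name from the list of things; names that differ only in an ending like _2 or _b are one class to them, and where a whole thing is asked for, a point or a joint stands for the part that bears it (a point fixed in the world has none). Each returns a list of dicts, best first, with "conf" (0 to 1); they miss things now and then, are a little off and sometimes report something else, mostly with a low value. They report only what shows in the picture. A call takes as long as a camera call.
- search_frame(picture, label): "rect" ([centre column, centre row, width, height] in pixels, round what is visible of it).
- masks_of(picture, label): "mask" (480x640 bool, what is visible of it) and "rect" ([centre column, centre row, width, height] in pixels, round what is visible of it).
The state is a dict: "time_s": time; "q": joint angles; "dq": joint speeds; "joint_efforts": joint torques, N m; "eef_pos": TCP position; "eef_rot": TCP orientation; "wrist_force": force on the tool from outside, world axes, zero at the start; "torque": the same for the moment, N m; "opening": opening from 0.0 (shut) to 1.0 (fully open); "grasp_force": force on a finger pad.
Only numpy, scipy, OpenCV 4.12 (cv2) and the standard library are available. Lean on these libraries where they do the work, as an engineer would, in place of code of your own. Each camera call takes 0.05 s, during which the arm holds its last target. There are 200 camera calls.

TASK

Check the black mudguard on the blue jig for cracks: with the fingers pointing straight down, run the fingertips along its ridge from the green dot, over the three white dots, to the red dot, in one light stroke that keeps touching all the way. Do not press the mudguard hard down on its springs, do not lift it, and leave the other things on the bench where they are. Finish holding: the program ends with the fingertips still resting lightly on the red dot.

Things in the scene. Friction and masses are not known exactly. Their poses are not given: they have to be found in the camera images.
- green_dot (a point): centre of the green dot (18 mm across) on the top surface of the mudguard, at one end of the row; the stroke starts here. Axes: x level along the row from green towards red, y level across, z up (the same for all dots)
- white_dot1 (a point): centre of the first white dot (18 mm), on the surface of the ridge, 45 mm (level) from the green dot towards red
- white_dot2 (a point): centre of the middle white dot, on top of the arch, 90 mm (level) from green and red. The mudguard is a black plastic arch, 245 mm long, 53 mm over its sloping sides, with a level-across ridge 26 mm wide that curves along its length like a wheel (radius 340 mm, highest at the middle, about 105 mm above the bench; the end dots lie 12 mm lower, where the ridge slopes 0.27 rad).
- white_dot3 (a point): centre of the last white dot, on the surface of the ridge, 45 mm (level) before the red dot
- red_dot (a point): centre of the red dot (18 mm) on the surface of the ridge, at the other end of the row; the stroke ends here and the fingertips stay
- guard (a joint): how far the mudguard is pushed straight down on its springs (m): 0 untouched, positive down. It is soft: about 0.35 N per mm, so a rest 3 to 8 mm deep is a light touch; more than 18 mm down is pressed hard (stops at 25 mm), less than -6 mm is lifted. It cannot tilt or shift sideways. The dots move with it
- jig: fixed blue base plate of the jig, 230 x 60 x 15 mm, with two spring posts that carry the mudguard. Origin: the centre of its underside on the bench, x along the row from green to red, z up
- oil: loose yellow oil bottle, 36 mm wide, 110 mm tall, near the jig; leave alone. Origin: centre of its underside
- tyre_lever: loose blue plastic tyre lever lying beside the jig, 118 x 16 x 6 mm; leave alone. Origin: underside, middle
- lockring: loose aluminium ring, 44 mm across, 12 mm tall, beside the jig; leave alone. Origin: centre of its underside
- cog: loose dark steel sprocket, 68 mm across, 14 mm tall, beside the jig; leave alone. Origin: centre of its underside
- screwdriver: loose screwdriver with orange handle lying on the right of the bench; leave alone
- wrench: loose steel wrench lying on the left of the bench; leave alone
- mug: loose blue mug, 76 mm wide, 90 mm tall, on the left of the bench; leave alone. Origin: centre of its underside

How it is judged:
On the way, in this order (a step that is already met when the one before it is completed fails the run):
1. fingertips, pointing down, touch the ridge on the green dot (x of the grasp point in the frame of white_dot2 between -0.099 and -0.081 m and y of the grasp point in the frame of white_dot2 between -0.014 and 0.014 m and z of the grasp point in the frame of white_dot2 above -0.005 m and contact force between the fingers and jig above 0.2 N and angle between the grasp point's own z axis and vertical above 2.79 rad), for 0.05 s.
2. fingertips, pointing down, touch the ridge between the green dot and the first white dot (x of the grasp point in the frame of white_dot2 between -0.0765 and -0.0585 m and y of the grasp point in the frame of white_dot2 between -0.014 and 0.014 m and z of the grasp point in the frame of white_dot2 above -0.005 m and contact force between the fingers and jig above 0.2 N and angle between the grasp point's own z axis and vertical above 2.79 rad), for 0.05 s.
3. fingertips, pointing down, touch the ridge on the first white dot (x of the grasp point in the frame of white_dot2 between -0.054 and -0.036 m and y of the grasp point in the frame of white_dot2 between -0.014 and 0.014 m and z of the grasp point in the frame of white_dot2 above -0.005 m and contact force between the fingers and jig above 0.2 N and angle between the grasp point's own z axis and vertical above 2.79 rad), for 0.05 s.
4. fingertips, pointing down, touch the ridge between the first and middle white dots (x of the grasp point in the frame of white_dot2 between -0.0315 and -0.0135 m and y of the grasp point in the frame of white_dot2 between -0.014 and 0.014 m and z of the grasp point in the frame of white_dot2 above -0.005 m and contact force between the fingers and jig above 0.2 N and angle between the grasp point's own z axis and vertical above 2.79 rad), for 0.05 s.
5. fingertips, pointing down, touch the ridge on the middle white dot (x of the grasp point in the frame of white_dot2 between -0.009 and 0.009 m and y of the grasp point in the frame of white_dot2 between -0.014 and 0.014 m and z of the grasp point in the frame of white_dot2 above -0.005 m and contact force between the fingers and jig above 0.2 N and angle between the grasp point's own z axis and vertical above 2.79 rad), for 0.05 s.
6. fingertips, pointing down, touch the ridge between the middle and last white dots (x of the grasp point in the frame of white_dot2 between 0.0135 and 0.0315 m and y of the grasp point in the frame of white_dot2 between -0.014 and 0.014 m and z of the grasp point in the frame of white_dot2 above -0.005 m and contact force between the fingers and jig above 0.2 N and angle between the grasp point's own z axis and vertical above 2.79 rad), for 0.05 s.
7. fingertips, pointing down, touch the ridge on the last white dot (x of the grasp point in the frame of white_dot2 between 0.036 and 0.054 m and y of the grasp point in the frame of white_dot2 between -0.014 and 0.014 m and z of the grasp point in the frame of white_dot2 above -0.005 m and contact force between the fingers and jig above 0.2 N and angle between the grasp point's own z axis and vertical above 2.79 rad), for 0.05 s.
8. fingertips, pointing down, touch the ridge between the last white dot and the red dot (x of the grasp point in the frame of white_dot2 between 0.0585 and 0.0765 m and y of the grasp point in the frame of white_dot2 between -0.014 and 0.014 m and z of the grasp point in the frame of white_dot2 above -0.005 m and contact force between the fingers and jig above 0.2 N and angle between the grasp point's own z axis and vertical above 2.79 rad), for 0.05 s.
At the end, for the whole second after the job is handed in: The fingertips, pointing down within 20 degrees, touch the mudguard (over 0.2 N) at the red dot: the point between the fingertips is within 12 mm of it along the ridge and 14 mm across. The mudguard is pressed less than 18 mm down and not lifted, and every loose thing lies within 20 mm of its start (x of the grasp point in the frame of white_dot2 between 0.078 and 0.102 m and y of the grasp point in the frame of white_dot2 between -0.014 and 0.014 m and z of the grasp point in the frame of white_dot2 above -0.005 m and contact force between the fingers and jig above 0.2 N and angle between the grasp point's own z axis and vertical above 2.79 rad and value of joint guard between -0.006 and 0.018 m and distance of each of oil, tyre_lever, lockring, cog, screwdriver, wrench, mug from where it was at the start of the episode below 0.02 m); the arm keeps its last pose, push and grip.
It fails at once if the mudguard is pressed more than 18 mm down (value of joint guard above 0.018 m).
It fails at once if the mudguard is lifted more than 6 mm (value of joint guard below -0.006 m).
It fails at once if another thing on the bench is moved more than 20 mm (distance of any of oil, tyre_lever, lockring, cog, screwdriver, wrench, mug from where it was at the start of the episode above 0.02 m).
It also fails if it takes over 40 s, if anything falls off the work surface, if the arm or the gripper's body presses on something with over 40 N, if the wrist force passes 120 N, or if a joint passes its speed limit or range.

## Working session

There is one attempt and no reset: what is moved stays moved. The work goes in short steps, Python scripts to look and compute and a tool call to move; the robot and the scene stay as the last step left them, time stands still between calls to the robot, and variables do not carry over. Pictures are saved under pics/ and viewed, at most 10 in all, crops included, and the job is handed in when it is done.

Besides the shell and the picture viewer there is one more tool, called after "Call:" by a JSON object that holds its "op" and its "data". play_rows: Moves the arm, as the interface text tells. Its arguments: {"type":"object","properties":{"plan":{"type":"array","items":{"type":"array"}}},"required":["plan"]}

```bash
mkdir -p pics
cat > h.py <<'E'
from bench import *
import numpy as np, cv2
def pts(c,uv):
    K=np.array(c["intrinsics"]);R,_=cv2.Rodrigues(np.array(c["rvec"],float));t=np.array(c["tvec"],float).ravel()
    uv=np.array(uv,float).reshape(-1,2);k=float(c["k1"])
    p=cv2.undistortPoints(uv.reshape(-1,1,2),K,np.array([k,0,0,0.])).reshape(-1,2)
    z=np.array([np.median([v for v in c["range_z"][int(round(b))-1:int(round(b))+2,int(round(a))-1:int(round(a))+2].ravel() if v>0] or [np.nan]) for a,b in uv])
    return (np.c_[p*z[:,None],z]-t)@R
E
python3 - <<'E'
from h import *
o=get_obs();print({k:np.round(o[k],3) for k in("time_s","eef_pos","eef_rot","wrist_force","opening")})
for n in("scene","top"):
    c=camera(n);cv2.imwrite(f"pics/{n}0.png",c["image"][:,:,::-1])
    for l in("green_dot","white_dot1","white_dot2","white_dot3","red_dot","oil","jig","tyre_lever","lockring","cog","mug"):
        try:
            for d in search_frame(c,l)[:3]: print(n,l,round(d["conf"],2),np.round(d["rect"]),np.round(pts(c,d["rect"][:2]),3))
        except Exception as e: print(l,e)
E
```

```text
{'time_s': np.float64(0.0), 'eef_pos': array([ 0.126, -0.56 ,  0.197]), 'eef_rot': array([-0.001,  0.994,  0.11 ,  0.   ]), 'wrist_force': array([ 0.406, -1.295,  0.192]), 'opening': np.float64(0.997)}
scene green_dot 0.62 [350. 227. 105.  32.] [[0.512 0.14  0.01 ]]
scene white_dot1 0.67 [350. 228. 104.  36.] [[0.51  0.142 0.006]]
scene white_dot2 0.67 [350. 228. 104.  36.] [[0.51  0.142 0.006]]
scene white_dot3 0.67 [350. 228. 104.  36.] [[0.51  0.142 0.006]]
scene red_dot 0.66 [351. 239. 108.  56.] [[0.551 0.102 0.015]]
scene red_dot 0.63 [352. 227. 102.  29.] [[0.588 0.062 0.091]]
scene red_dot 0.39 [383. 172.  30.  38.] [[0.446 0.342 0.063]]
scene oil 0.71 [345. 265.  19.  47.] [[ 0.645 -0.021  0.064]]
scene oil 0.68 [145. 389.  96.  43.] [[ 0.594 -0.468  0.016]]
scene jig 0.92 [349. 238. 102.  58.] [[ 0.534  0.114 -0.001]]
scene jig 0.16 [349. 225. 102.  34.] [[0.582 0.058 0.095]]
scene tyre_lever 0.44 [434. 204.  41.  36.] [[0.598 0.386 0.006]]
scene lockring 0.56 [382. 273.  18.  17.] [[0.675 0.075 0.   ]]
scene cog 0.59 [299. 267.  26.  15.] [[ 0.535 -0.054  0.008]]
scene mug 0.67 [382. 171.  28.  39.] [[0.444 0.339 0.063]]
scene mug 0.37 [350. 227. 102.  28.] [[0.513 0.141 0.01 ]]
top green_dot 0.57 [269. 237.  77. 100.] [[0.555 0.076 0.102]]
top white_dot1 0.65 [268. 236.  76. 104.] [[0.558 0.078 0.105]]
top white_dot2 0.65 [268. 236.  76. 104.] [[0.558 0.078 0.105]]
top white_dot3 0.65 [268. 236.  76. 104.] [[0.558 0.078 0.105]]
top red_dot 0.84 [268. 236.  81. 103.] [[0.557 0.079 0.105]]
top oil 0.72 [309. 206.  19.  25.] [[ 0.623 -0.011  0.074]]
top jig 0.93 [268. 239.  78. 102.] [[0.551 0.079 0.103]]
top tyre_lever 0.69 [236. 258.  34.  41.] [[0.536 0.16  0.006]]
top cog 0.91 [328. 257.  24.  28.] [[ 0.52  -0.045  0.014]]
top mug 0.87 [134. 315.  52.  39.] [[0.427 0.395 0.004]]
top mug 0.39 [330. 258.  24.  23.] [[ 0.517 -0.048  0.013]]
top mug 0.34 [308. 206.  18.  26.] [[ 0.624 -0.01   0.074]]
```

Run:
```python
from h import *
c=camera("top");im=c["image"]
crop=im[165:315,190:370,::-1];cv2.imwrite("pics/t1.png",cv2.resize(crop,None,fx=4,fy=4,interpolation=cv2.INTER_CUBIC))
h=cv2.cvtColor(im,cv2.COLOR_RGB2HSV).astype(int);H,S,V=h[...,0],h[...,1],h[...,2]
reg=np.zeros(H.shape,bool);reg[180:295,220:320]=1
M={"green":(H>40)&(H<85)&(S>90)&(V>60),"red":((H<8)|(H>172))&(S>110)&(V>60),"white":(S<60)&(V>140)}
for k,m in M.items():
    n,_,st,ce=cv2.connectedComponentsWithStats((m&reg).astype(np.uint8))
    for i in range(1,n):
        if st[i,4]>5: print(k,st[i,4],np.round(ce[i],1),np.round(pts(c,ce[i]),4))
```

```text
green 81 [244.7 198.8] [[0.645  0.1231 0.094 ]]
red 56 [305.9 196.7] [[ 0.6338 -0.0067  0.1087]]
red 81 [290.7 268.6] [[0.488  0.0364 0.091 ]]
white 167 [273.3 192.5] [[ 0.6844  0.0679 -0.0009]]
white 62 [255.2 214.5] [[0.6067 0.1019 0.1008]]
white 69 [266.7 231.8] [[0.5666 0.0799 0.1046]]
white 73 [278.5 249.9] [[0.5269 0.0583 0.1017]]
```

View pics/t1.png

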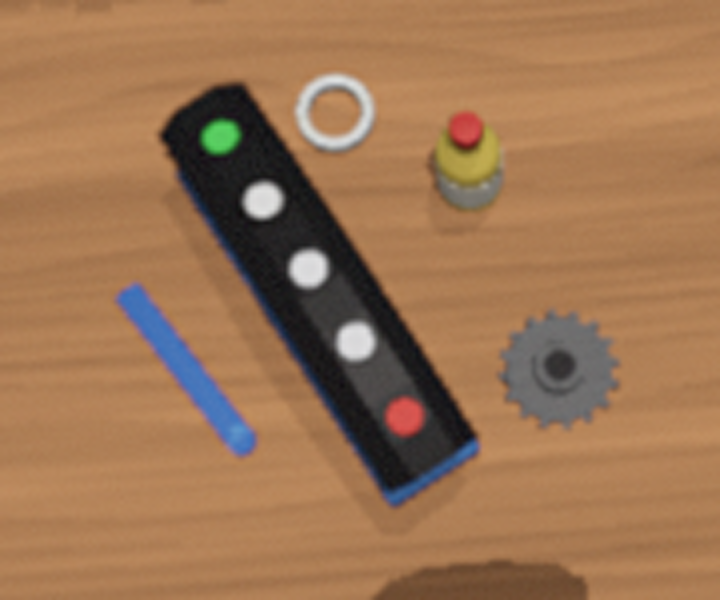

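View pics/scene0.png

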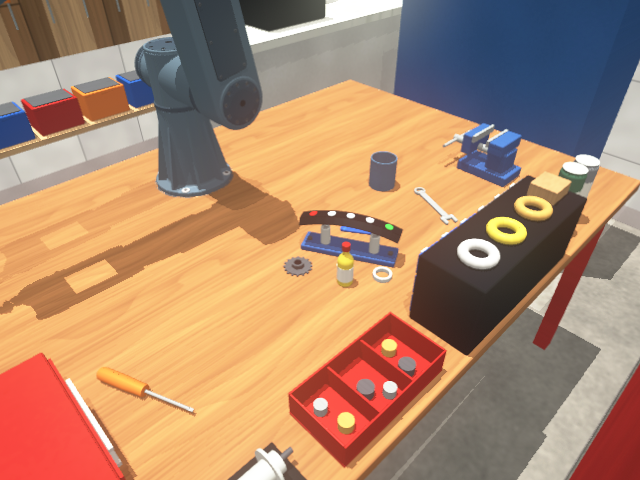

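The top view shows the black arch running diagonally. Green is at (245,199), the whites at (255,214), (267,232) and (278,250), and red at (291,269). The spacing measures 0.180 m and the heights are 0.105 m in the middle and 0.092 m at the ends, which match the given values. The bottle, ring, cog and lever sit beside it, all below the travel height.

```bash
cat >> h.py <<'E'
from scipy.spatial.transform import Rotation as Ro
G=np.array([.645,.1231,.093]);Rd=np.array([.488,.0364,.093]);Mid=(G+Rd)/2
u=(Rd-G)/np.linalg.norm(Rd-G)
def surf(x): return Mid*[1,1,0]+u*x+np.array([0,0,.105-(.34-np.sqrt(.34**2-x*x))])
def rel(targets):
    o=get_obs();q=o["eef_rot"];R=Ro.from_quat([q[1],q[2],q[3],q[0]])
    X=R.as_matrix()
    print("t",o["time_s"],"pos",np.round(o["eef_pos"],4),"F",np.round(o["wrist_force"],2),"yaw",round(np.arctan2(X[1,0],X[0,0]),4),"tilt z",np.round(X[:,2],3),"turn",round(-(np.arctan2(-u[1],-u[0])-np.arctan2(X[1,0],X[0,0]))/np.pi,4))
    for t in targets: print(np.round(X.T@(np.array(t)-o["eef_pos"])/.4,4))
E
python3 -c "
from h import *
s=get_obs()['eef_pos'];t=np.r_[G[:2],.197];rel([(s+t)/2,t])"
```

```text
t 1.25 pos [ 0.1259 -0.561   0.1979] F [-0.46  0.16 -0.24] yaw 0.2208 tilt z [ 0.  0. -1.] turn -0.0903
[ 0.8203 -0.6923  0.0012]
[ 1.6406 -1.3847  0.0024]
```

Call:
{"op": "play_rows", "data": {"plan": [[0,[0.82,-0.692,0],-0.09],[0,[0.82,-0.692,0],-0.09],[0,[0.82,-0.692,0],-0.09],[0,[0.82,-0.692,0],-0.09],[0,[0.82,-0.692,0],-0.09],[0,[0.82,-0.692,0],-0.09],[0,[0.82,-0.692,0],-0.09],[0,[0.82,-0.692,0],-0.09],[0,[0.82,-0.692,0],-0.09],[0,[0.82,-0.692,0],-0.09]]}}

```text
time_s: 2.25
eef_pos: [0.387, -0.2162, 0.1981]
eef_rot: [-0.0, 0.968, 0.252, 0.001]
wrist_force: [-0.8, 0.2, -0.0]
opening: -0.001
grasp_force: 0.0
```

```bash
python3 -c "
from h import *
rel([np.r_[G[:2],.197]])"
```

```text
t 2.25 pos [ 0.387  -0.2162  0.1981] F [-0.8   0.18 -0.04] yaw 0.5085 tilt z [ 0.001  0.001 -1.   ] turn 0.0013
[ 0.9765 -0.427   0.0037]
```

Call:
{"op": "play_rows", "data": {"plan": [[0,[0.976,-0.427,0],0],[0,[0.976,-0.427,0],0],[0,[0.976,-0.427,0],0],[0,[0.976,-0.427,0],0],[0,[0.976,-0.427,0],0],[0,[0.976,-0.427,0],0],[0,[0.976,-0.427,0],0],[0,[0.976,-0.427,0],0],[0,[0.976,-0.427,0],0],[0,[0.976,-0.427,0],0]]}}

```text
time_s: 3.25
eef_pos: [0.6463, 0.1207, 0.1972]
eef_rot: [-0.0, 0.968, 0.25, 0.0]
wrist_force: [0.4, 0.2, -0.7]
opening: 0.001
grasp_force: 0.0
```

```bash
python3 -c "
from h import *
rel([surf(-.09)+[0,0,.015],surf(-.09)-[0,0,.005]])"
```

```text
t 3.25 pos [0.6463 0.1207 0.1972] F [ 0.43  0.22 -0.65] yaw 0.5063 tilt z [ 0.  0. -1.] turn 0.0006
[ 0.0009 -0.0067  0.2232]
[ 0.0009 -0.0066  0.2732]
```

Call:
{"op": "play_rows", "data": {"plan": [[0,[0,-0.003,0.1],0],[0,[0,-0.003,0.2],0],[0,[0,-0.003,0.22],0],[0,[0,-0.003,0.22],0],[0,[0,-0.003,0.22],0],[0,[0,-0.003,0.22],0]]}}

```text
time_s: 3.85
eef_pos: [0.6462, 0.1194, 0.1128]
eef_rot: [0.001, 0.969, 0.249, 0.002]
wrist_force: [-0.1, 0.6, 0.2]
opening: 0.001
grasp_force: 0.0
```

Run:
```python
from h import *
rel([surf(-.09)-[0,0,.005]])
for n,b in(("top",(165,315,190,370)),("scene",(130,310,250,450))):
    c=camera(n);cv2.imwrite(f"pics/{n}2.png",cv2.resize(c["image"][b[0]:b[1],b[2]:b[3],::-1],None,fx=3.3,fy=3.3,interpolation=cv2.INTER_CUBIC))
print(np.mean([get_obs()["wrist_force"]],0))
```

```text
t 3.85 pos [0.6462 0.1194 0.1128] F [-0.14  0.63  0.24] yaw 0.5031 tilt z [ 0.004 -0.    -1.   ] turn -0.0005
[ 0.0024 -0.0096  0.0624]
[ 0.33612515 -0.05996544  0.17436288]
```

View pics/scene2.png

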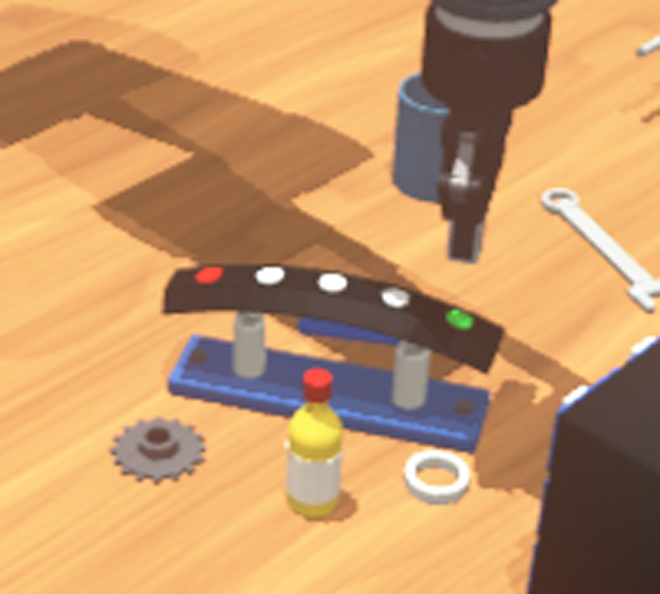

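The fingertips are at crop (465,262), clearly above the green dot at (460,318). The gap looks larger than the reported 20 mm, so I'll measure the tip with depth.

Run:
```python
from h import *
c=camera("scene")
for v in range(196,212,2): print(v,np.round(pts(c,[[389,v],[391,v],[393,v]]),3).tolist())
R,_=cv2.Rodrigues(np.array(c["rvec"],float))
print(np.round(pts(c,[[389,226]]),4))
def proj(p): return cv2.projectPoints(np.array(p,float).reshape(-1,1,3),np.array(c["rvec"],float),np.array(c["tvec"],float),np.array(c["intrinsics"]),np.array([c["k1"],0,0,0.]))[0].reshape(-1,2)
print("tcp px",proj(get_obs()["eef_pos"]),"green px",proj(G), get_obs()["eef_pos"])
```

```text
196 [[0.659, 0.092, 0.194], [0.663, 0.094, 0.195], [0.669, 0.093, 0.198]]
198 [[0.648, 0.108, 0.176], [0.653, 0.109, 0.178], [0.656, 0.111, 0.179]]
200 [[0.649, 0.107, 0.172], [0.653, 0.109, 0.173], [0.655, 0.114, 0.172]]
202 [[0.65, 0.106, 0.168], [0.654, 0.108, 0.169], [0.654, 0.116, 0.165]]
204 [[0.65, 0.107, 0.163], [0.654, 0.109, 0.163], [0.655, 0.116, 0.16]]
206 [[0.65, 0.108, 0.157], [0.655, 0.108, 0.159], [0.656, 0.115, 0.156]]
208 [[0.649, 0.111, 0.15], [0.654, 0.111, 0.152], [0.655, 0.116, 0.15]]
210 [[0.525, 0.28, 0.001], [0.53, 0.283, 0.002], [0.533, 0.288, 0.001]]
[[0.6449 0.1233 0.0924]]
tcp px [[388.93933314 219.78301498]] green px [[389.0020686  225.86315898]] [0.64540539 0.11980084 0.11180258]
```

View pics/top2.png

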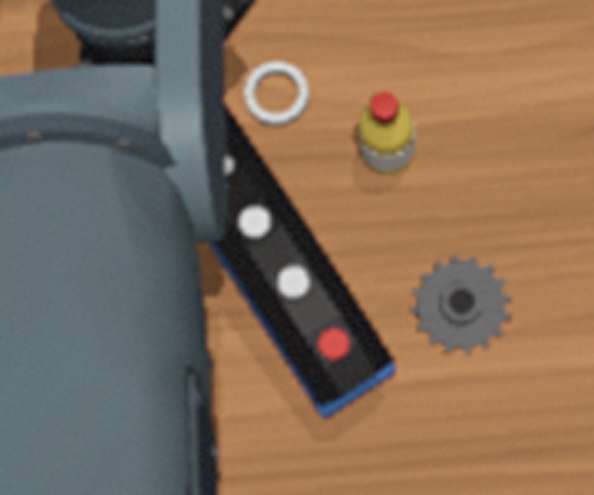

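The top view has the arm over the green end, with red at crop (334,343). The depth puts the visible finger tips at about z=0.148, while the TCP reads 0.112. I'll go down in small steps and check both.

Call:
{"op": "play_rows", "data": {"plan": [[0,[0.003,-0.008,0.02],0],[0,[0.003,-0.008,0.036],0],[0,[0.003,-0.008,0.036],0],[0,[0.003,-0.008,0.036],0]]}}

```text
time_s: 4.4
eef_pos: [0.6433, 0.1234, 0.0947]
eef_rot: [-0.0, 0.968, 0.249, -0.001]
wrist_force: [0.4, 0.4, 0.0]
opening: 0.002
grasp_force: 0.0
```

```bash
cat >> h.py <<'E'
def look(fn=None):
    rel([])
    c=camera("scene");im=c["image"]
    h=cv2.cvtColor(im,cv2.COLOR_RGB2HSV).astype(int);H,S,V=h[...,0],h[...,1],h[...,2]
    reg=np.zeros(H.shape,bool);reg[205:240,300:402]=1
    for k,m in {"green":(H>40)&(H<85)&(S>90)&(V>60),"red":((H<8)|(H>172))&(S>110)&(V>60),"white":(S<60)&(V>150)}.items():
        n,_,st,ce=cv2.connectedComponentsWithStats((m&reg).astype(np.uint8))
        for i in range(1,n):
            if st[i,4]>5: print(k,st[i,4],np.round(ce[i],1),np.round(pts(c,ce[i])[0],4))
    g=pts(c,[[a,b] for b in range(180,240) for a in range(300,410)])
    e=get_obs()["eef_pos"]; w=u[:2]
    d=g[:,:2]-e[:2]; s=(np.abs(d@w)<.012)&(np.hypot(*d.T)<.035)&(g[:,2]>.1)
    z=np.sort(g[s,2]); print("low z near tool",np.round(z[:6],4),len(z))
    if fn: cv2.imwrite(fn,cv2.resize(im[150:260,290:430,::-1],None,fx=5,fy=5,interpolation=cv2.INTER_CUBIC))
E
python3 -c "
from h import *
look('pics/a3.png')"
```

```text
t 4.4 pos [0.6433 0.1234 0.0947] F [0.38 0.36 0.01] yaw 0.5038 tilt z [-0.001 -0.    -1.   ] turn -0.0002
green 38 [388.9 226.5] [0.6466 0.1207 0.0932]
red 39 [313. 213.] [0.4887 0.0343 0.093 ]
white 37 [331.4 212.9] [0.5281 0.0558 0.1027]
white 38 [350.3 214.9] [0.5672 0.0776 0.106 ]
white 35 [369.5 219.7] [0.6069 0.0989 0.1025]
white 104 [325.2 233.2] [0.5214 0.0426 0.0471]
white 6 [307.8 232. ] [0.4577 0.0443 0.0147]
white 27 [374.7 237.8] [0.6247 0.1008 0.0594]
low z near tool [0.1268 0.1269 0.1277 0.1288 0.1289 0.1297] 223
```

View pics/a3.png

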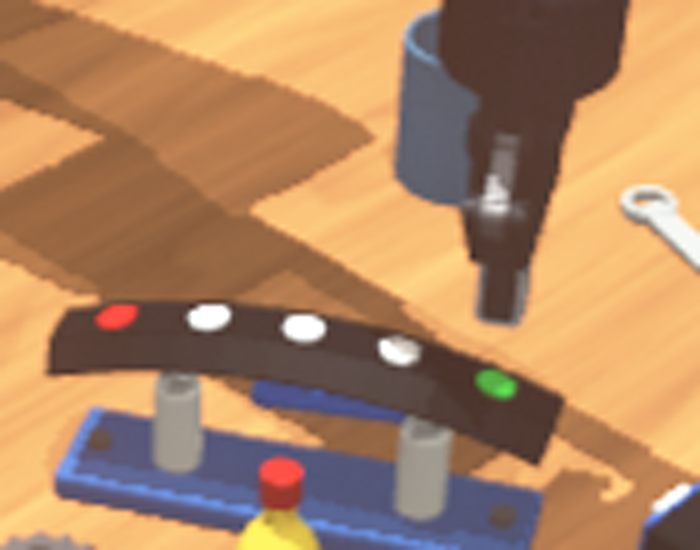

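No contact shows yet: the tip is at crop (500,322), above the green dot at (496,383), and the dots haven't moved. Next I'll go down 8 mm, which is safe even if the TCP reading is right.

Call:
{"op": "play_rows", "data": {"plan": [[0,[0,0,0.01],0],[0,[0,0,0.02],0],[0,[0,0,0.02],0],[0,[0,0,0.02],0]]}}

```text
time_s: 4.85
eef_pos: [0.6437, 0.1232, 0.0872]
eef_rot: [-0.0, 0.968, 0.249, -0.0]
wrist_force: [-0.2, 0.2, 0.3]
opening: 0.003
grasp_force: 0.0
```

```bash
python3 -c "
from h import *
look()"
```

```text
t 4.85 pos [0.6437 0.1232 0.0872] F [-0.24  0.18  0.27] yaw 0.5035 tilt z [-0.  0. -1.] turn -0.0003
green 38 [388.9 226.5] [0.6469 0.1202 0.0936]
red 39 [313. 213.] [0.4901 0.0329 0.0944]
white 37 [331.4 212.9] [0.5266 0.0572 0.1012]
white 38 [350.3 214.9] [0.566  0.079  0.1047]
white 35 [369.5 219.7] [0.6055 0.1007 0.1009]
white 104 [325.2 233.2] [0.5207 0.0433 0.0463]
white 6 [307.8 232. ] [0.4578 0.0442 0.0148]
white 27 [374.7 237.8] [0.625  0.1005 0.0597]
low z near tool [0.1203 0.1207 0.1207 0.1207 0.121  0.121 ] 219
```

The dots haven't moved a pixel, so the tips really are about 33 mm above the reported TCP. I'll continue on the visual gap of about 23 mm.

Call:
{"op": "play_rows", "data": {"plan": [[0,[0,0,0.02],0],[0,[0,0,0.04],0],[0,[0,0,0.04],0],[0,[0,0,0.04],0]]}}

```text
time_s: 5.3
eef_pos: [0.6433, 0.1233, 0.0708]
eef_rot: [-0.0, 0.968, 0.249, -0.001]
wrist_force: [-0.4, 0.4, 0.2]
opening: 0.0
grasp_force: 0.0
```

```bash
python3 -c "
from h import *
look('pics/a5.png')"
```

```text
t 5.3 pos [0.6433 0.1233 0.0708] F [-0.37  0.39  0.21] yaw 0.5035 tilt z [-0.001 -0.    -1.   ] turn -0.0003
green 38 [388.9 226.5] [0.6469 0.1203 0.0936]
red 39 [313. 213.] [0.4875 0.0354 0.0919]
white 37 [331.4 212.9] [0.5278 0.0561 0.1024]
white 39 [350.2 215. ] [0.5663 0.0783 0.1051]
white 34 [369.4 219.7] [0.6064 0.0992 0.1022]
white 105 [325.2 233.1] [0.5217 0.0423 0.0476]
white 6 [307.8 232. ] [0.4556 0.0461 0.0125]
white 27 [374.7 237.8] [0.6251 0.1004 0.0599]
low z near tool [0.1026 0.1041 0.1046 0.1049 0.1049 0.1054] 230
```

View pics/a5.png

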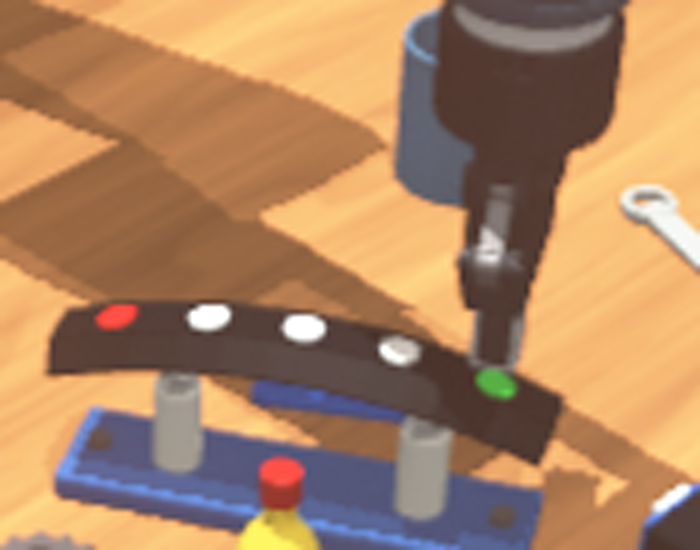

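The tip's bottom edge at crop (497,365) is just above the green dot at (496,384), and nothing has moved yet. I'll take small steps from here.

Call:
{"op": "play_rows", "data": {"plan": [[0,[0,0,0.01],0],[0,[0,0,0.015],0],[0,[0,0,0.015],0],[0,[0,0,0.015],0]]}}

```text
time_s: 5.75
eef_pos: [0.6438, 0.1233, 0.0654]
eef_rot: [-0.0, 0.968, 0.249, -0.0]
wrist_force: [0.6, 0.3, -0.1]
opening: -0.002
grasp_force: 0.0
```

```bash
python3 -c "
from h import *
look()"
```

```text
t 5.75 pos [0.6438 0.1233 0.0654] F [ 0.6   0.28 -0.09] yaw 0.5036 tilt z [-0. -0. -1.] turn -0.0003
green 26 [389.2 227.3] [0.6481 0.12   0.0922]
red 39 [313. 213.] [0.4884 0.0346 0.0927]
white 37 [331.4 212.9] [0.5276 0.0563 0.1022]
white 39 [350.2 215. ] [0.5664 0.0782 0.1051]
white 34 [369.4 219.7] [0.6069 0.0986 0.1027]
white 104 [325.2 233.2] [0.523  0.041  0.0488]
white 6 [307.8 232. ] [0.4568 0.0451 0.0137]
white 27 [374.7 237.8] [0.6254 0.0999 0.0603]
low z near tool [0.1001 0.1006 0.1008 0.101  0.1011 0.1033] 222
```

Call:
{"op": "play_rows", "data": {"plan": [[0,[0,0,0.008],0],[0,[0,0,0.015],0],[0,[0,0,0.015],0],[0,[0,0,0.015],0]]}}

```text
time_s: 6.2
eef_pos: [0.644, 0.1233, 0.0595]
eef_rot: [0.0, 0.968, 0.249, 0.0]
wrist_force: [0.4, 1.1, 0.9]
opening: 0.002
grasp_force: 0.5
```

```bash
python3 -c "
from h import *
look('pics/a7.png')"
```

```text
t 6.2 pos [0.644  0.1233 0.0595] F [0.44 1.05 0.87] yaw 0.5035 tilt z [ 0.  0. -1.] turn -0.0003
green 14 [389.1 228.9] [0.6498 0.118  0.0898]
red 43 [313.  213.8] [0.4882 0.0348 0.0903]
white 12 [387.1 205.8] [0.6718 0.0719 0.185 ]
white 37 [331.4 213.9] [0.5277 0.0562 0.0995]
white 38 [350.3 215.9] [0.5659 0.0792 0.1017]
white 33 [369.1 220.5] [0.6041 0.1012 0.0978]
white 105 [325.2 233.1] [0.5211 0.043  0.0469]
white 6 [307.8 232. ] [0.4577 0.0443 0.0146]
white 26 [374.5 237.9] [0.6243 0.1007 0.0591]
low z near tool [0.1003 0.1009 0.1014 0.1016 0.1018 0.1021] 210
```

View pics/a7.png

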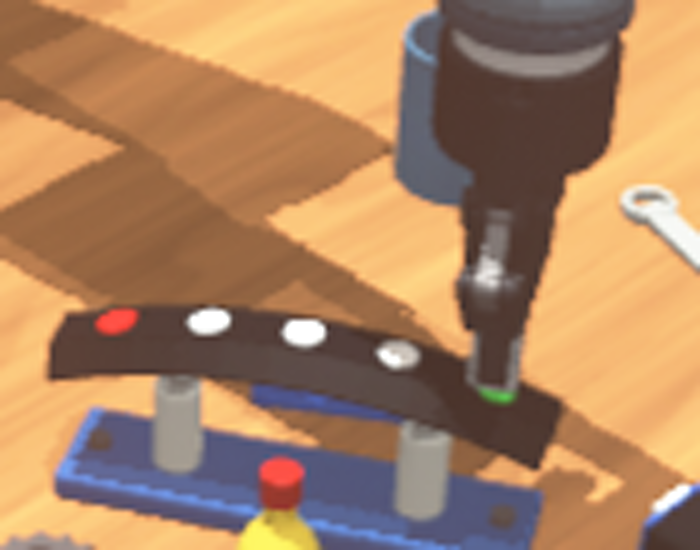

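Contact: grasp force is 0.5 N and the dots moved down about 1 px, or 3 mm. The tip covers the green dot at crop (496,390). I'll deepen about 2.5 mm and shift 2 mm across, towards the camera.

Call:
{"op": "play_rows", "data": {"plan": [[0,[0,0.005,0.006],0],[0,[0,0.005,0.006],0],[0,[0,0.005,0.006],0]]}}

```text
time_s: 6.55
eef_pos: [0.645, 0.1216, 0.0572]
eef_rot: [-0.0, 0.968, 0.249, 0.0]
wrist_force: [0.2, 0.6, 1.8]
opening: -0.001
grasp_force: 0.9
```

```bash
python3 -c "
from h import *
look()
e=get_obs()['eef_pos'];X=lambda x:np.array([.6463+u[0]*(x+.09),0,0])
c=lambda x:-max(abs(x)-.011,0)**2/.68
rel([]);print([(round(x*1e3,1),round(-(x+.09)/.4,4),round(-(c(x)-c(-.09))/.4,4)) for x in np.linspace(-.09,.09,21)])"
```

```text
t 6.55 pos [0.645  0.1216 0.0572] F [0.18 0.6  1.81] yaw 0.5035 tilt z [ 0.  0. -1.] turn -0.0003
green 10 [389.1 230. ] [0.6512 0.1167 0.088 ]
red 45 [313.  214.7] [0.489  0.0338 0.0886]
white 21 [386.9 206.5] [0.6726 0.0704 0.1842]
white 38 [331.2 214.6] [0.5281 0.0551 0.0982]
white 40 [350.2 216.8] [0.5664 0.0785 0.0998]
white 33 [369.  221.2] [0.6057 0.0992 0.0977]
white 103 [325.2 233.2] [0.522  0.0418 0.0476]
white 6 [307.8 232. ] [0.4573 0.0446 0.0143]
white 22 [374.1 238.1] [0.625  0.0984 0.06  ]
low z near tool [0.1002 0.1009 0.1009 0.1016 0.1017 0.1019] 198
t 6.6 pos [0.645  0.1216 0.0573] F [0.79 0.68 0.75] yaw 0.5035 tilt z [ 0.  0. -1.] turn -0.0003
[(np.float64(-90.0), np.float64(-0.0), np.float64(-0.0)), (np.float64(-81.0), np.float64(-0.0225), np.float64(-0.0049)), (np.float64(-72.0), np.float64(-0.045), np.float64(-0.0093)), (np.float64(-63.0), np.float64(-0.0675), np.float64(-0.013)), (np.float64(-54.0), np.float64(-0.09), np.float64(-0.0161)), (np.float64(-45.0), np.float64(-0.1125), np.float64(-0.0187)), (np.float64(-36.0), np.float64(-0.135), np.float64(-0.0206)), (np.float64(-27.0), np.float64(-0.1575), np.float64(-0.022)), (np.float64(-18.0), np.float64(-0.18), np.float64(-0.0228)), (np.float64(-9.0), np.float64(-0.2025), -0.0229), (np.float64(0.0), np.float64(-0.225), -0.0229), (np.float64(9.0), np.float64(-0.2475), -0.0229), (np.float64(18.0), np.float64(-0.27), np.float64(-0.0228)), (np.float64(27.0), np.float64(-0.2925), np.float64(-0.022)), (np.float64(36.0), np.float64(-0.315), np.float64(-0.0206)), (np.float64(45.0), np.float64(-0.3375), np.float64(-0.0187)), (np.float64(54.0), np.float64(-0.36), np.float64(-0.0161)), (np.float64(63.0), np.float64(-0.3825), np.float64(-0.013)), (np.float64(72.0), np.float64(-0.405), np.float64(-0.0093)), (np.float64(81.0), np.float64(-0.4275), np.float64(-0.0049)), (np.float64(90.0), np.float64(-0.45), np.float64(-0.0))]
```

The mudguard is about 5 mm down with 1–1.8 N, which is light. I'll stroke to the first white dot.

Call:
{"op": "play_rows", "data": {"plan": [[0,[-0.011,0,-0.0025],0],[0,[-0.0225,0,-0.005],0],[0,[-0.034,0,-0.007],0],[0,[-0.045,0,-0.009],0],[0,[-0.056,0,-0.011],0],[0,[-0.0675,0,-0.013],0],[0,[-0.079,0,-0.0145],0],[0,[-0.09,0,-0.016],0],[0,[-0.101,0,-0.0175],0],[0,[-0.1125,0,-0.0185],0]]}}

```text
time_s: 7.6
eef_pos: [0.6051, 0.0997, 0.0646]
eef_rot: [-0.0, 0.968, 0.249, 0.0]
wrist_force: [1.7, 1.1, 2.5]
opening: 0.004
grasp_force: 1.1
```

```bash
python3 -c "
from h import *
look()
e=get_obs()['eef_pos'];print('along',(e-Mid)@u,'across',(e-Mid)@[-u[1],u[0],0])"
```

```text
t 7.6 pos [0.6051 0.0997 0.0646] F [1.66 1.09 2.55] yaw 0.5036 tilt z [ 0.  0. -1.] turn -0.0003
green 39 [388.4 228.4] [0.6452 0.1217 0.0865]
red 43 [313.  214.8] [0.4896 0.0335 0.0888]
white 38 [331.4 214.8] [0.5282 0.0558 0.0973]
white 34 [349.9 217.1] [0.5667 0.0772 0.1   ]
white 105 [325.3 233.3] [0.5219 0.0423 0.0472]
white 6 [307.8 232. ] [0.4589 0.0432 0.0159]
white 21 [374.  238.1] [0.6242 0.0988 0.0594]
low z near tool [0.1015 0.1016 0.1017 0.1026 0.1034 0.1042] 234
along -0.042784652572250274 across 0.0011721262827097624
```

Call:
{"op": "play_rows", "data": {"plan": [[0,[-0.011,0,-0.001],0],[0,[-0.0225,0,-0.002],0],[0,[-0.034,0,-0.0027],0],[0,[-0.045,0,-0.0033],0],[0,[-0.056,0,-0.0037],0],[0,[-0.0675,0,-0.004],0],[0,[-0.079,0,-0.004],0],[0,[-0.09,0,-0.004],0],[0,[-0.101,0,-0.004],0],[0,[-0.1125,0,-0.004],0]]}}

```text
time_s: 8.65
eef_pos: [0.5656, 0.0779, 0.0661]
eef_rot: [-0.0, 0.968, 0.249, 0.0]
wrist_force: [1.5, 0.4, 1.6]
opening: -0.0
grasp_force: 1.0
```

```bash
python3 -c "
from h import *
look()
e=get_obs()['eef_pos'];print('along',(e-Mid)@u,'across',(e-Mid)@[-u[1],u[0],0])"
```

```text
t 8.65 pos [0.5656 0.0779 0.0661] F [1.54 0.45 1.61] yaw 0.5035 tilt z [ 0.  0. -1.] turn -0.0003
green 39 [388.4 228.4] [0.6461 0.1204 0.0877]
red 39 [313. 215.] [0.4895 0.0334 0.0882]
red 7 [347.9 225.3] [0.5775 0.0594 0.0916]
white 33 [331.2 215. ] [0.5274 0.0557 0.0964]
white 36 [369.5 221.5] [0.6061 0.1005 0.0963]
white 103 [325.2 233.3] [0.5224 0.0414 0.0478]
white 6 [307.8 232. ] [0.4595 0.0426 0.0166]
white 22 [374.2 238.3] [0.6245 0.0995 0.0585]
low z near tool [0.1001 0.1002 0.1004 0.1004 0.1006 0.1009] 257
along 0.002323048524741505 across 0.0010955803714609406
```

Call:
{"op": "play_rows", "data": {"plan": [[0,[-0.011,0,0],0],[0,[-0.022,0,0],0],[0,[-0.033,0,0],0],[0,[-0.044,0,0.0002],0],[0,[-0.055,0,0.0004],0],[0,[-0.066,0,0.0009],0],[0,[-0.077,0,0.0015],0],[0,[-0.088,0,0.0023],0],[0,[-0.099,0,0.0033],0],[0,[-0.11,0,0.0045],0]]}}

```text
time_s: 9.7
eef_pos: [0.5271, 0.0567, 0.0642]
eef_rot: [0.0, 0.968, 0.249, -0.0]
wrist_force: [0.5, 0.1, 1.6]
opening: 0.001
grasp_force: 0.8
```

```bash
python3 -c "
from h import *
look()
e=get_obs()['eef_pos'];print('along',(e-Mid)@u,'across',(e-Mid)@[-u[1],u[0],0])"
```

```text
t 9.7 pos [0.5271 0.0567 0.0642] F [0.5  0.09 1.64] yaw 0.5036 tilt z [-0. -0. -1.] turn -0.0003
green 41 [388.5 228.3] [0.6446 0.123  0.0858]
red 40 [312.9 215. ] [0.4901 0.0325 0.089 ]
red 8 [364.  220.8] [0.5964 0.0926 0.0973]
red 18 [375.8 223.2] [0.6174 0.1096 0.0927]
white 34 [350.5 216.9] [0.5662 0.0797 0.099 ]
white 36 [369.3 221.4] [0.6057 0.1003 0.0965]
white 101 [325.2 233.3] [0.5227 0.0414 0.048 ]
white 25 [374.  238.1] [0.6243 0.0988 0.0594]
low z near tool [0.1005 0.103  0.103  0.1039 0.1041 0.1046] 238
along 0.04636941757343057 across 0.000994218870485221
```

Call:
{"op": "play_rows", "data": {"plan": [[0,[-0.011,0,0.0012],0],[0,[-0.022,0,0.0026],0],[0,[-0.033,0,0.0041],0],[0,[-0.044,0,0.0057],0],[0,[-0.055,0,0.0074],0],[0,[-0.066,0,0.0094],0],[0,[-0.077,0,0.0114],0],[0,[-0.088,0,0.0136],0],[0,[-0.098,0,0.0159],0],[0,[-0.109,0,0.0183],0]]}}

```text
time_s: 10.75
eef_pos: [0.4889, 0.0357, 0.0569]
eef_rot: [-0.0, 0.968, 0.249, -0.0]
wrist_force: [0.1, -0.2, 1.5]
opening: -0.001
grasp_force: 0.7
```

```bash
python3 -c "
from h import *
look('pics/a12.png')
e=get_obs()['eef_pos'];print('along',(e-Mid)@u,'across',(e-Mid)@[-u[1],u[0],0])"
```

```text
t 10.75 pos [0.4889 0.0357 0.0569] F [ 0.08 -0.19  1.51] yaw 0.5036 tilt z [-0.  0. -1.] turn -0.0003
green 46 [388.6 228.1] [0.6444 0.1235 0.0861]
red 11 [311.3 216.4] [0.4899 0.0274 0.0874]
red 15 [357.4 217.9] [0.5809 0.0871 0.1001]
white 29 [331.4 214.6] [0.5276 0.0562 0.0976]
white 33 [350.4 216.8] [0.5679 0.0775 0.1011]
white 43 [369.4 221.4] [0.6059 0.1004 0.0965]
white 101 [325.2 233.3] [0.5208 0.0433 0.0459]
white 21 [374.3 238.2] [0.6243 0.1001 0.0584]
low z near tool [0.1004 0.1004 0.1004 0.1005 0.1013 0.1014] 233
along 0.08997863411726947 across 0.0008841355418661191
```

View pics/a12.png

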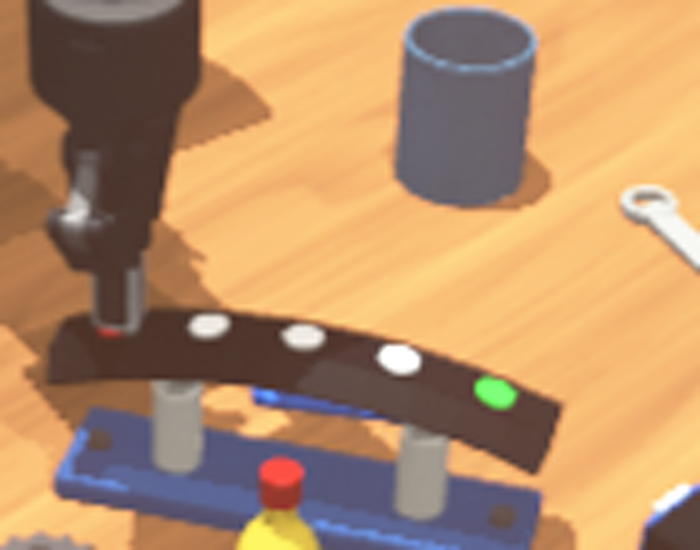

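The fingertips rest on the red dot at crop (115,330). The mudguard is about 5 mm down, with roughly 1.5 N at the wrist, and nothing else in the crop has moved.

```bash
python3 -c "
from bench import *
print(hand_in())"
```

```text
the job is handed in; nothing more can be done
None
```

The stroke ran from green over the three white dots to red in light contact wherever I checked, the job is handed in with the fingertips resting on the red dot, and no verdict came back; the fingertips touched about 33 mm above the TCP height the robot reported, so I set the stroke's height from the camera and contact force.

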